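Rack the divider and hold the paint gauge on its mark

ROBOT

A 6-joint arm with a two-finger parallel gripper is mounted at the origin on the work surface. World frame = base frame: x ahead of the robot, y to its left, z up, the work surface at z = 0. Lengths are in m, angles in degrees, forces in N, time in s.
With the tool pointing down it reaches from about 0.4 to 0.825 m from the base axis. Payload 7 kg.
Tool frame: the origin (TCP) lies at the very end of the fingers, on their centre line; the grasp point (between the pads) lies 19 mm behind it; z points along the fingers, x is the direction in which the jaws open and shut, and the axes are right-handed (so a half turn about z gives the same grasp; the last joint's range is limited). The gripper opens to 85 mm and grips with 20 to 120 N. Pads are 22 mm wide; open, the fingers measure 114 mm over their backs; the gripper's body (76 mm by 85 mm) begins 54 mm behind the grasp point. The pads swing forward as they close: fully open they stand 13 mm farther back than shut.
Start: joints at [85.319, 20.546, 0.682, 0, -70.136, -16.507], TCP at [0.244, 0.629, 0.231] pointing down, gripper open.
Joint ranges: [-176.03, 176.03], [-82.01, 121.73], [-58.28, 71.71], [-173.87, 95.51], [-174.79, -0.11], [-173.66, 173.66]. Speed limits (degrees/s): [136.94, 136.94, 172.46, 180, 180, 180].

INTERFACE

Orientations are given as a 3x3 rotation matrix whose columns are the frame's x, y, z axes.
In Python, from cell import arm, get_image, calibration, job gives the robot as it stands.
- The arm moves only by the tool move_arm, never from a script. Its argument "motion" is a list of rows, each an object with "slide": the shift along the tool's x, y, z in m, a list of three; "turn": the turn, a rotation vector about the tool's x, y, z in rad, a list of three; "grip": the finger opening in m, from 0 to 0.0854. A call has 1 to 12 rows; each row is the pose to reach, as a shift and turn from the pose measured when the call began, along the tool's axes at that moment; what a row does not reach only later rows make up. A row lasts 1/8 s, in which the tool goes at most 62.5 mm and 10.7 degrees, less where a joint would pass 70% of its speed; a pose out of reach is approached as far as the arm can. A call with a gripper value outside its range is refused whole. The fingers move at their own pace and stop on an object; "force" is the grip in N (left out, the last holds). Time passes only in rows, so rows that repeat a pose let the fingers close. It gives the time, the measured TCP pose, the force and the opening at its end, in the units of the state.
- arm.observe(): the state, without advancing time (a new reading comes with each control period).
- get_image(name): name is "scene" or "top"; returns the picture (420x560x3 uint8, red, green, blue); there is no depth.
- calibration(name): a dict with "camera_matrix" (3x3 intrinsics, pixels), "rvec" (rotation vector, rad) and "tvec" (3), from world to camera coordinates, as OpenCV has them. Camera axes: x right, y down, z forward; pixel columns grow to the right and rows downward; lengths in m; the calibration is good to about 2 mm. A picture is of the moment at which its call begins. calibration takes no time and is no camera call.
- job.sign_off(): hands the job in, once; it reports no verdict.
The state is a dict: "time_s": time; "joint_positions": joint angles; "qvel": joint speeds; "tau": joint torques, N m; "tool_pos": TCP position; "tcp_rot": TCP orientation; "ft_force": force on the tool from outside, world axes, zero at the start; "torque": the same for the moment, N m; "opening": finger opening in m.
Only numpy, scipy, OpenCV 4.12 (cv2) and the standard library are available. Lean on these libraries where they do the work, as an engineer would, in place of code of your own. Each camera call takes 0.05 s, during which the arm holds its last target. There are 200 camera calls.

TASK

Lift the white MDF divider out of its slanting cradle, stand it upright on its long plain edge, mark upwards, fully down in the wide slot of the plywood rack, and let it go. Then take the spring-tipped paint gauge from its stand and hold it upright with its tip on the ring mark on the divider's top edge, pressing gently so that the sprung tip is pushed about half-way in. Finish while still holding the gauge there, with the divider still seated, and leave the other things where they are.

Things in the scene. Friction and masses are not known exactly. Their poses are not given: they have to be found in the camera images.
- divider_mid (a point): centre of the white MDF divider (loose, about 0.15 kg): 18 mm thick (x axis), 110 mm long (y), 100 mm high (z, towards the edge with the mark). It starts in the cradle leaning about 22 degrees (0.39 rad) from upright, top towards the robot if the cradle is not yawed; its upper 55 mm stand free on both faces, clear for fingers coming down along its slant
- mark (a point): centre of the ring mark (12 to 13 mm across) on the divider's top edge, 28 mm from the middle towards the divider's +y end; axes as the divider's
- rack_hole0 (a point): middle of the mouth of the wide slot, in the rack's top face 36 mm above the table. Slot 22 mm wide (x axis) by 114 mm long (y), 26 mm deep, flat floor, 3 mm chamfer at the mouth. With the divider fully down its centre is 24 mm above this point; it fits either way round
- rack: fixed plywood rack, 160 x 150 x 36 mm, origin under its centre; the wide slot lies 35 mm from the middle on the -x side, two narrow slots (10 mm) at +28 and +56 mm
- gauge_grip (a point): point on the axis of the gauge (loose, 0.15 kg, upright, z up) in its grey square grip, 26 x 26 mm (faces across x and y), 93 mm long, top end 40 mm above this point. 59 mm below it is the underside of a 38 mm round collar that rests on the stand; 85 mm below, the end of the 20 mm round nose; the sprung tip reaches 99 mm below when out
- probe_tip (a point): end face of the gauge's sprung steel tip, 10 mm across, on the gauge's axis; it moves with the tip
- probe (a joint): how far the sprung tip is pushed into the gauge, m: 0 fully out, 0.012 fully in. Spring 300 N/m with 0.6 N at the start: half-way in (6 mm) takes about 2.4 N
- stand: fixed black gauge stand, block 85 x 85 x 50 mm with an upright 24 mm hole right through, origin at the centre of its underside; the gauge lifts straight out, 45 mm up to be clear
- cradle: fixed wooden cradle of the divider, foot 100 x 130 mm, origin at the centre of its underside; its slanting trough holds the divider's lower edge 26 mm above the table. It changes places with the stand from start to start
- coin_cup: copper-toned coin cup, 70 mm across and high, origin under its centre; leave alone
- stopper: green glass bottle stopper, 40 mm across, 54 mm high, origin under its centre; leave alone
- light_clip: grey plastic bicycle light clip, about 46 x 30 x 35 mm, origin under its centre; leave alone
- sander: cork sanding block, 110 x 65 x 40 mm, origin under its centre; leave alone
- pane: clear acrylic pane 6 x 96 x 45 mm standing in the narrow slot nearer the wide one, its top 55 mm above the table, origin at the middle of its lower edge; leave alone
Mind the look-alikes: they are no part of the job. There is more than one size of the stand; the job needs the middle-sized.

How it is judged (in metres and radians):
On the way, in this order (a step that is already met when the one before it is completed fails the run):
1. the divider stands upright, fully down in the wide slot, and has been let go (z of divider_mid in the frame of rack_hole0 below 0.028 m and horizontal distance between divider_mid and rack_hole0 below 0.01 m and angle between divider_mid's own z axis and vertical below 0.1 rad and angle between the y axis of divider_mid and the y axis of rack_hole0, either way round below 0.12 rad and contact force between each of the arm, the fingers and divider below 0.2 N and distance between the grasp point and divider_mid above 0.06 m), for 0.3 s.
2. the gauge has been lifted out of its stand (horizontal distance between gauge_grip and stand above 0.06 m and contact force between the fingers and gauge above 1 N), for 0.1 s.
At the end, for the whole second after the job is handed in: Divider mark up, upright within 0.1 rad, lined up and down in the wide slot (4 mm), not touched by the robot. Gauge held in the fingers, still, upright within 0.1 rad, tip within 5.5 mm of the mark's centre, pushed in 3 to 9 mm, 0.8 to 6 N (z of divider_mid in the frame of rack_hole0 below 0.028 m and horizontal distance between divider_mid and rack_hole0 below 0.01 m and angle between each of divider_mid, gauge_grip's own z axis and vertical below 0.1 rad and angle between the y axis of divider_mid and the y axis of rack_hole0, either way round below 0.12 rad and contact force between each of the arm, the fingers and divider below 0.2 N and height (world z) of mark above 0.105 m and horizontal distance between probe_tip and mark below 0.0055 m and value of joint probe between 0.003 and 0.009 m and contact force between gauge and divider between 0.8 and 6 N and contact force between the fingers and gauge above 1 N and contact force between gauge and stand below 0.1 N and linear speed of gauge below 0.02 m/s); the arm keeps its last pose, push and grip.
It fails at once if the gauge is pressed hard on the divider (over 15 N) (contact force between gauge and divider above 15 N).
It fails at once if another thing (coin cup, stopper, light clip, sanding block or clear pane) is moved over 25 mm (distance of any of coin_cup, stopper, light_clip, sander, pane from where it was at the start of the episode above 0.025 m).
It also fails if it takes over 67 s, if anything falls off the work surface, if the arm or the gripper's body presses on something with over 40 N, if the wrist force passes 120 N, or if a joint passes its speed limit or range.

## Working session

There is one attempt and no reset: what is moved stays moved. The work goes in short steps, Python scripts to look and compute and a tool call to move; the robot and the scene stay as the last step left them, time stands still between calls to the robot, and variables do not carry over. Pictures are saved under pics/ and viewed, about 8 in all and at most 12, crops included, and the job is handed in when it is done.

Besides the shell and the picture viewer there is one more tool, called after "Emit:" as name(argument=value, ...) on one line, values as JSON. move_arm: Moves the arm, as the interface text tells. Its arguments: {"type":"object","properties":{"motion":{"type":"array","items":{"type":"object","properties":{"slide":{"type":"array","items":{"type":"number"}},"turn":{"type":"array","items":{"type":"number"}},"grip":{"type":"number"}}}},"force":{"type":"number"}},"required":["motion"]}

```bash
ls; mkdir -p pics; python3 - <<'E'
from cell import arm,get_image,calibration
import cv2,numpy as np
for n in("scene","top"):
    im=get_image(n); cv2.imwrite(f"pics/{n}0.png",cv2.resize(im[:,:,::-1],(800,600),interpolation=cv2.INTER_CUBIC)); cv2.imwrite(f"pics/{n}0raw.png",im[:,:,::-1])
    c=calibration(n); R=cv2.Rodrigues(np.array(c["rvec"]))[0]; print(n,c["camera_matrix"],(-R.T@np.array(c["tvec"]).ravel()).round(3),R.round(3).tolist())
print(arm.observe())
E
```

```text
pics
scene [[416.97074779   0.         282.5024111 ]
 [  0.         416.97074779 209.87506753]
 [  0.           0.           1.        ]] [ 0.992 -0.37   0.737] [[0.543, 0.84, 0.0], [0.627, -0.405, -0.665], [-0.559, 0.362, -0.747]]
top [[451.78632872   0.         280.17464162]
 [  0.         451.78632872 201.01159776]
 [  0.           0.           1.        ]] [ 0.453 -0.071  1.14 ] [[0.005, -1.0, -0.005], [-0.997, -0.004, -0.081], [0.081, 0.005, -0.997]]
{'time_s': 0.1, 'joint_positions': array([ 8.53179851e+01,  2.05869989e+01,  6.40911211e-01, -1.92558894e-02,
       -7.01347076e+01, -1.65070296e+01]), 'qvel': array([ 0.0619322 , -0.15021947,  0.10133445,  0.12213866,  0.02953434,
       -0.01313203]), 'tau': array([-1.76975820e-03, -5.84765804e+01,  2.94107634e+01,  6.95440829e+00,
       -3.14648307e-03,  5.63120025e-06]), 'tool_pos': array([0.24383639, 0.62897782, 0.23047068]), 'tcp_rot': array([[-3.61552670e-01, -9.32351587e-01, -4.30127604e-04],
       [-9.32350571e-01,  3.61552913e-01, -1.37961860e-03],
       [ 1.44180348e-03, -9.77750698e-05, -9.99998956e-01]]), 'ft_force': array([-0.36957608, -0.30255337,  0.05197357]), 'torque': array([ 0.03981383, -0.05322512, -0.01690069]), 'opening': 0.08569121007496462}
```

View pics/scene0.png

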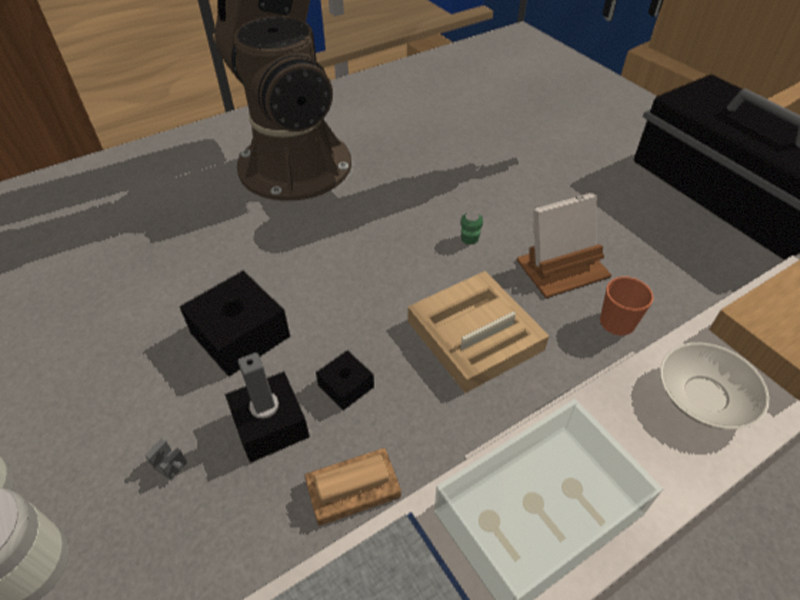

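View pics/top0.png

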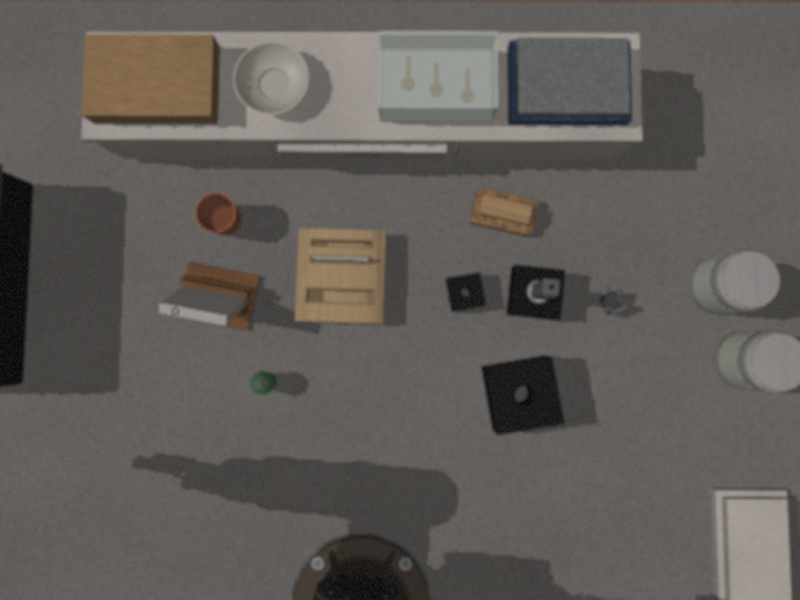

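The scene view shows the divider in its cradle at (565,240), the rack at (480,325) and the gauge in the middle-sized stand at (265,400). In the top view, the ring mark is at (176,311), at the divider's left (+y) end. Next I'll zoom in to measure.

```bash
python3 - <<'E'
import cv2,numpy as np
t=cv2.imread("pics/top0raw.png");s=cv2.imread("pics/scene0raw.png")
def crop(im,x,y,w,h,k):
    c=cv2.resize(im[y:y+h,x:x+w],None,fx=k,fy=k,interpolation=cv2.INTER_CUBIC)
    c=cv2.convertScaleAbs(c,alpha=1.3,beta=10)
    for i in range(0,w,10): cv2.line(c,(int((i+.5)*k),0),(int((i+.5)*k),8 if i%50 else 16),(0,255,255),1);
    for j in range(0,h,10): cv2.line(c,(0,int((j+.5)*k)),(8 if j%50 else 16,int((j+.5)*k)),(0,255,255),1)
    return c
C=np.zeros((600,800,3),np.uint8)
def put(c,x,y): C[y:y+c.shape[0],x:x+c.shape[1]]=c[:600-y,:800-x]
put(crop(t,105,155,170,78,4.7),0,0)
put(crop(t,350,180,50,48,4.7),0,370)
put(crop(s,358,130,75,78,2.95),240,370)
put(crop(s,155,243,65,80,2.8),470,370)
cv2.imwrite("pics/crop1.png",C)
E
```

```text
(no output)
```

View pics/crop1.png

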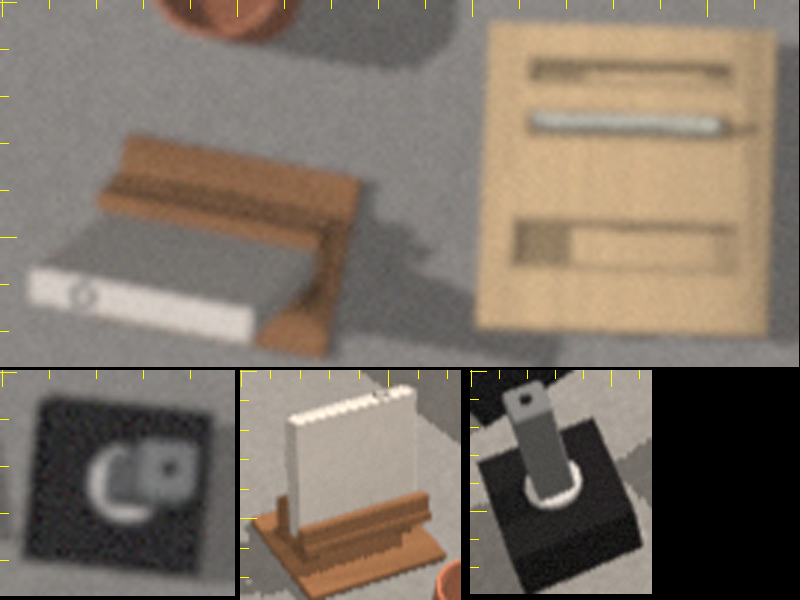

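The zoom gives clear corners for the divider's top edge, the rack, the slot, the stand and the grip. I'll fit poses to these in both views.

```bash
cat > h.py <<'E'
import numpy as np,cv2
from scipy.optimize import least_squares
from scipy.spatial.transform import Rotation as Ro
from cell import calibration
CAL={n:calibration(n) for n in("top","scene")}
def proj(n,P):
    c=CAL[n];return cv2.projectPoints(np.array(P,float).reshape(-1,1,3),np.array(c["rvec"],float),np.array(c["tvec"],float),np.array(c["camera_matrix"],float),None)[0].reshape(-1,2)
def px(X,off,k,org): return (np.array(X,float)-off)/k-.5+org
T1=lambda X:px(X,(0,0),4.7,(105,155)); T2=lambda X:px(X,(0,370),4.7,(350,180))
S1=lambda X:px(X,(240,370),2.95,(358,130)); S2=lambda X:px(X,(470,370),2.8,(155,243))
def fit(name,model,x0,obs):
    # model(p)->{key:pts}; obs: list (cam,key,uv)
    f=lambda p:np.concatenate([(proj(c,model(p)[k])-uv).ravel() for c,k,uv in obs])
    r=least_squares(f,x0,loss='soft_l1');print(name,r.x.round(4),"res",np.abs(f(r.x)).round(1).tolist());return r.x
def yawT(L,x,y,z,a): return np.array(L)@Ro.from_euler('z',a).as_matrix().T+[x,y,z]
E
python3 - <<'E'
from h import *
sq=lambda a,b:[[a,b,0],[a,-b,0],[-a,-b,0],[-a,b,0]]
# order: up-left, up-right, low-right, low-left in top view => (+x+y),(+x-y),(-x-y),(-x+y)
r=fit("rack",lambda p:{'a':yawT(sq(.08,.075),p[0],p[1],.036,p[2])},[.55,.05,0],[("top",'a',T1([(488,22),(777,30),(768,335),(476,327)]))])
m=lambda p:{'a':yawT(sq(.014,.060),p[0],p[1],.036,p[2])}
fit("slot",m,[.52,.05,0],[("top",'a',T1([(512,218),(738,225),(734,273),(511,266)]))])
print("slot from rack",yawT([[-.035,0,0]],r[0],r[1],.036,r[2]))
def dv(p):
    R=Ro.from_euler('ZY',[p[3],p[4]]).as_matrix()
    g=lambda L:np.array(L)@R.T+p[:3]
    return {'a':g([[.009,.055,.05],[.009,-.055,.05],[-.009,-.055,.05],[-.009,.055,.05]]),'m':g([[0,.028,.05]])}
obs=[("top",'a',T1([(30,268),(255,308),(252,342),(28,300)])),("top",'m',T1([(83,296)])),
("scene",'a',S1([(417,392),(297,425),(288,418),(404,386)])),("scene",'m',S1([(381,394)]))]
f=fit("divider",lambda p:dv([*p,-.39]),[.5,.2,.07,-.17],obs)
fit("divider tilt free",dv,[*f,-.39],obs)
fit("stand",lambda p:{'a':yawT(sq(.0425,.0425),p[0],p[1],.05,p[2])},[.5,-.2,0],[("top",'a',T2([(40,397),(213,412),(198,576),(22,556)]))])
ga=lambda p:{'a':yawT(sq(.013,.013),*p),'c':yawT([[0,0,0]],*p)}
o=[("top",'a',T2([(138,441),(195,439),(197,500),(140,502)])),("top",'c',T2([(169,468)])),("scene",'c',S2([(526,401)])),("scene",'a',S2([(552,408),(513,421),(503,393),(540,381)]))]
fit("gauge top",ga,[.5,-.2,.15,0],o)
E
```

```text
rack [ 0.5637  0.0385 -0.0226] res [0.4, 0.1, 0.4, 0.0, 0.4, 0.1, 0.4, 0.0]
slot [ 0.5282  0.0399 -0.0278] res [0.4, 0.6, 0.4, 0.6, 0.8, 0.6, 0.7, 0.5]
slot from rack [[0.52870842 0.03927019 0.036     ]]
divider [ 0.5119  0.2606  0.0741 -0.1779] res [0.2, 0.5, 0.4, 0.1, 0.4, 0.0, 0.2, 0.1, 0.0, 0.6, 0.1, 0.6, 0.1, 0.0, 1.4, 0.4, 0.5, 0.3, 0.0, 0.7]
divider tilt free [ 0.511   0.2607  0.0738 -0.1779 -0.3719] res [0.2, 0.5, 0.4, 0.2, 0.5, 0.0, 0.2, 0.1, 0.0, 0.6, 0.1, 0.5, 0.1, 0.1, 1.4, 0.3, 0.5, 0.4, 0.0, 0.7]
stand [ 0.5354 -0.2939 -0.1029] res [0.8, 0.5, 1.1, 0.0, 1.0, 0.0, 1.3, 0.5]
gauge top [ 0.5353 -0.2965  0.1488 -0.0589] res [0.5, 0.2, 0.2, 1.0, 0.7, 0.2, 0.4, 1.4, 0.4, 0.3, 0.1, 0.1, 0.6, 0.3, 0.0, 1.2, 1.4, 0.4, 0.4, 1.2]
```

```bash
cat >> h.py <<'E'
from cell import arm
def to(name,p,R):
    o=arm.observe();R0=np.array(o["tcp_rot"]);d=np.array(p)-o["tool_pos"]
    print(name,"slide",(R0.T@d).round(4).tolist(),"turn",Ro.from_matrix(R0.T@R).as_rotvec().round(4).tolist(),"dist",np.linalg.norm(d).round(3),"F",np.array(o["ft_force"]).round(2),"op",round(o["opening"],4),"t",o["time_s"])
def down(yaw): # tool x = -x rotated by yaw
    return Ro.from_euler('z',yaw).as_matrix()@np.diag([-1,1,-1.])
DIV=np.array([.5115,.2607,.074]);RD=Ro.from_euler('ZY',[-.178,-.385]).as_matrix()
RG=RD@np.diag([-1,1,-1.])
E
python3 - <<'E'
from h import *
to("pre",DIV+RD[:,2]*.13,RG); to("mid",[.45,.40,.26],RG)
E
```

```text
pre slide [0.2559, -0.3348, 0.0364] turn [0.2642, -0.3228, 1.3609] dist 0.423 F [-0.37 -0.3   0.05] op 0.0857 t 0.1
mid slide [0.139, -0.275, -0.0293] turn [0.2642, -0.3228, 1.3609] dist 0.31 F [-0.37 -0.3   0.05] op 0.0857 t 0.1
```

Emit:
move_arm(motion=[{"slide":[0.02,-0.03,0],"turn":[0.026,-0.032,0.136],"grip":0.085},{"slide":[0.06,-0.08,-0.01],"turn":[0.066,-0.08,0.34],"grip":0.085},{"slide":[0.1,-0.13,-0.01],"turn":[0.106,-0.13,0.52],"grip":0.085},{"slide":[0.14,-0.19,0],"turn":[0.14,-0.18,0.7],"grip":0.085},{"slide":[0.18,-0.24,0],"turn":[0.17,-0.21,0.88],"grip":0.085},{"slide":[0.21,-0.28,0.02],"turn":[0.21,-0.26,1.06],"grip":0.085},{"slide":[0.24,-0.31,0.03],"turn":[0.24,-0.29,1.24],"grip":0.085},{"slide":[0.256,-0.335,0.036],"turn":[0.264,-0.323,1.361],"grip":0.085},{"slide":[0.256,-0.335,0.036],"turn":[0.264,-0.323,1.361],"grip":0.085},{"slide":[0.256,-0.335,0.036],"turn":[0.264,-0.323,1.361],"grip":0.085},{"slide":[0.256,-0.335,0.036],"turn":[0.264,-0.323,1.361],"grip":0.085}])

```text
time_s: 1.48
tool_pos: [0.4636, 0.2704, 0.1954]
tcp_rot: [[-0.913, 0.175, 0.37], [0.162, 0.985, -0.065], [-0.376, 0.001, -0.927]]
ft_force: [-0.6, 0.3, -0.2]
opening: 0.0852
```

```bash
python3 - <<'E'
from h import *
to("grasp",DIV+RD[:,2]*.01,RG); 
E
```

```text
grasp slide [0.0003, -0.0012, 0.1208] turn [0.0016, -0.0, 0.0019] dist 0.121 F [-0.62  0.32 -0.17] op 0.0852 t 1.475
```

Nicely aligned. I'll go down along the slant and close.

Emit:
move_arm(motion=[{"slide":[0,-0.001,0.04],"turn":[0,0,0],"grip":0.085},{"slide":[0,-0.001,0.075],"turn":[0,0,0],"grip":0.085},{"slide":[0,-0.001,0.1],"turn":[0,0,0],"grip":0.085},{"slide":[0,-0.001,0.12],"turn":[0,0,0],"grip":0.085},{"slide":[0,-0.001,0.12],"turn":[0,0,0],"grip":0.085},{"slide":[0,-0.001,0.12],"turn":[0,0,0],"grip":0.03},{"slide":[0,-0.001,0.12],"turn":[0,0,0],"grip":0.03},{"slide":[0,-0.001,0.12],"turn":[0,0,0],"grip":0.03},{"slide":[0,-0.001,0.12],"turn":[0,0,0],"grip":0.03},{"slide":[0,-0.001,0.12],"turn":[0,0,0],"grip":0.03}], force=40)

```text
time_s: 2.72
tool_pos: [0.5078, 0.2617, 0.0844]
tcp_rot: [[-0.912, 0.175, 0.37], [0.162, 0.985, -0.065], [-0.376, 0.001, -0.927]]
ft_force: [0.0, 0.1, -0.4]
opening: 0.0298
```

```bash
python3 - <<'E'
from h import *
from cell import get_image
im=get_image("scene")[:,:,::-1];im2=get_image("top")[:,:,::-1]
a=cv2.resize(im[90:240,330:470],(400,428),interpolation=3);b=cv2.resize(im2[130:280,90:230],(400,428),interpolation=3)
cv2.imwrite("pics/g1.png",np.hstack([a,b])); to("grasp",DIV+RD[:,2]*.01,RG)
E
```

```text
grasp slide [0.0003, -0.0002, 0.0009] turn [0.0017, 0.0, 0.0019] dist 0.001 F [-0.01 -0.2  -0.12] op 0.03 t 2.825
```

View pics/g1.png

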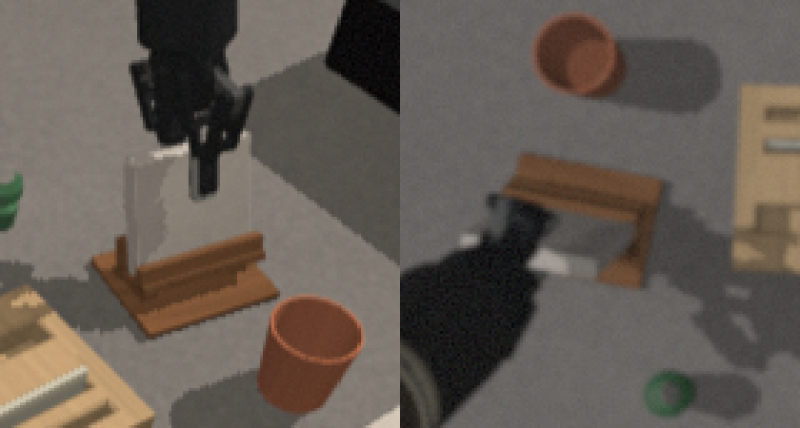

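The fingers straddle the middle of the divider: the fingertip is at (205,190) in the left crop, with the edge visible on both sides. I'll close and lift along the slant.

Emit:
move_arm(motion=[{"slide":[0,0,0.001],"turn":[0,0,0],"grip":0.012},{"slide":[0,0,0.001],"turn":[0,0,0],"grip":0.012},{"slide":[0,0,0.001],"turn":[0,0,0],"grip":0.012},{"slide":[0,0,0.001],"turn":[0,0,0],"grip":0.012},{"slide":[0,0,-0.015],"turn":[0,0,0],"grip":0.012},{"slide":[0,0,-0.04],"turn":[0,0,0],"grip":0.012},{"slide":[0,0,-0.07],"turn":[0,0,0],"grip":0.012},{"slide":[0,0,-0.1],"turn":[0,0,0],"grip":0.012},{"slide":[0,0,-0.12],"turn":[0,0,0],"grip":0.012},{"slide":[0,0,-0.12],"turn":[0,0,0],"grip":0.012}], force=50)

```text
time_s: 4.08
tool_pos: [0.4633, 0.2703, 0.1965]
tcp_rot: [[-0.912, 0.174, 0.371], [0.162, 0.985, -0.062], [-0.376, 0.004, -0.927]]
ft_force: [-0.1, -0.8, -0.5]
opening: 0.0172
```

```bash
python3 - <<'E'
from h import *
to("overslot",[.5285,.0395,.17],down(-.0245)); print(arm.observe()['joint_positions'].round(0))
E
```

```text
overslot slide [-0.087, -0.216, 0.0631] turn [-0.0255, 0.3852, -0.1492] dist 0.241 F [-0.13 -0.83 -0.47] op 0.0172 t 4.075
[ 64.   1. -45.  32. -43. -97.]
```

Emit:
move_arm(motion=[{"slide":[-0.015,-0.04,0.005],"turn":[-0.005,0.07,-0.03],"grip":0.012},{"slide":[-0.035,-0.08,0.015],"turn":[-0.01,0.15,-0.06],"grip":0.012},{"slide":[-0.05,-0.13,0.03],"turn":[-0.016,0.23,-0.09],"grip":0.012},{"slide":[-0.07,-0.17,0.045],"turn":[-0.02,0.31,-0.12],"grip":0.012},{"slide":[-0.08,-0.2,0.057],"turn":[-0.0255,0.36,-0.14],"grip":0.012},{"slide":[-0.087,-0.216,0.063],"turn":[-0.0255,0.385,-0.149],"grip":0.012},{"slide":[-0.087,-0.216,0.063],"turn":[-0.0255,0.385,-0.149],"grip":0.012},{"slide":[-0.087,-0.216,0.063],"turn":[-0.0255,0.385,-0.149],"grip":0.012},{"slide":[-0.087,-0.216,0.063],"turn":[-0.0255,0.385,-0.149],"grip":0.012}])

```text
time_s: 5.2
tool_pos: [0.5281, 0.04, 0.17]
tcp_rot: [[-1.0, 0.024, 0.0], [0.024, 1.0, -0.0], [-0.0, -0.0, -1.0]]
ft_force: [-0.2, 0.2, -1.4]
opening: 0.0174
```

```bash
python3 - <<'E'
from h import *
from cell import get_image
im=get_image("scene")[:,:,::-1];im2=get_image("top")[:,:,::-1]
cv2.imwrite("pics/s2raw.png",im);cv2.imwrite("pics/t2raw.png",im2)
a=im[110:270,270:430].copy();b=im2[130:240,190:290]
a=cv2.resize(a,(480,480),interpolation=3);b=cv2.resize(b,(320,352),interpolation=3);b=np.vstack([b,np.zeros((128,320,3),np.uint8)])
cv2.imwrite("pics/g2.png",np.hstack([a,b])); to("overslot",[.5285,.0395,.17],down(-.0245))
# predicted divider bottom/top corners, scene crop px
o=arm.observe();R=np.array(o["tcp_rot"])@np.diag([-1,1,-1.]);c=o["tool_pos"]-R[:,2]*.01
P=np.array([[x,y,z] for z in(-.05,.05) for x in(.009,-.009) for y in(.055,-.055)])@R.T+c
print(((proj("scene",P)-[270,110]+.5)*3).round(0).tolist())
E
```

```text
overslot slide [-0.0003, -0.0007, 0.0003] turn [0.0002, 0.0008, 0.001] dist 0.001 F [-0.54 -0.08 -1.48] op 0.0172 t 5.3
[[242.0, 223.0], [113.0, 282.0], [226.0, 208.0], [98.0, 266.0], [260.0, 113.0], [120.0, 173.0], [243.0, 98.0], [104.0, 157.0]]
```

View pics/g2.png

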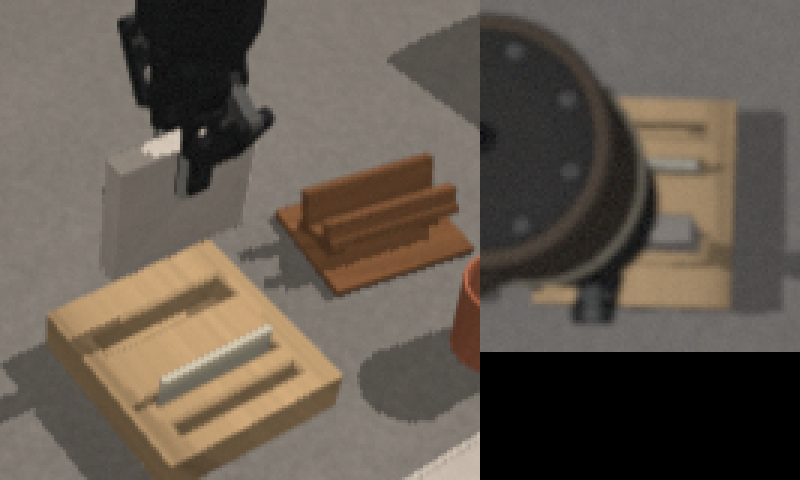

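```bash
python3 - <<'E'
from h import *
im=cv2.imread("pics/s2raw.png");k=10
c=cv2.convertScaleAbs(cv2.resize(im[138:212,297:362],None,fx=k*1.2,fy=k*.8,interpolation=3),alpha=1.2)
for X in [(113,282),(242,223),(120,173),(260,113),(98,266)]:
    u=(X[0]/3+270-297)*k*1.2,(X[1]/3+110-138)*k*.8
    cv2.circle(c,(int(u[0]),int(u[1])),3,(0,0,255),-1)
cv2.imwrite("pics/g3.png",c);print(c.shape)
E
```

```text
(592, 780, 3)
```

View pics/g3.png

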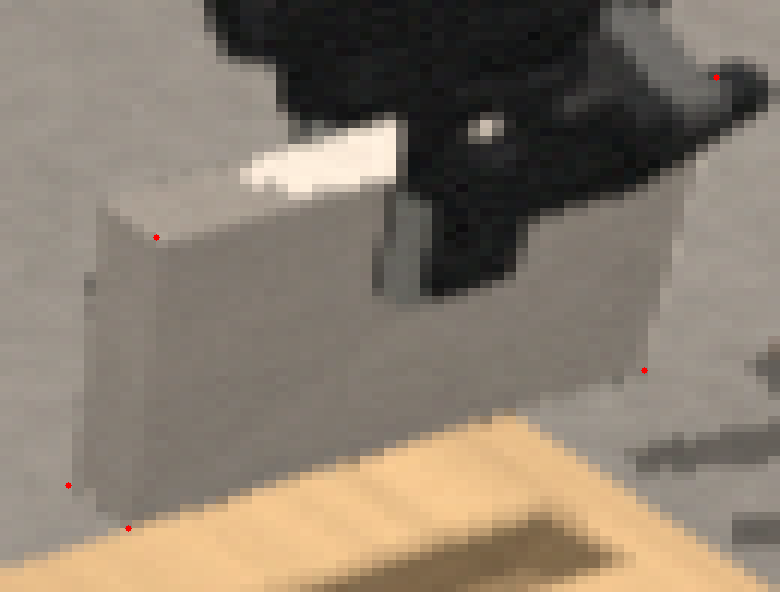

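The predicted divider corners (dots) match the image to about 1 raw pixel, so nothing slipped. Now I'll lower it to just inside the slot mouth.

Emit:
move_arm(motion=[{"slide":[0,-0.0005,0.03],"turn":[0,0,0],"grip":0.012},{"slide":[0,-0.0005,0.055],"turn":[0,0,0],"grip":0.012},{"slide":[0,-0.0005,0.066],"turn":[0,0,0],"grip":0.012},{"slide":[0,-0.0005,0.07],"turn":[0,0,0],"grip":0.012},{"slide":[0,-0.0005,0.073],"turn":[0,0,0],"grip":0.012},{"slide":[0,-0.0005,0.076],"turn":[0,0,0],"grip":0.012},{"slide":[0,-0.0005,0.079],"turn":[0,0,0],"grip":0.012},{"slide":[0,-0.0005,0.079],"turn":[0,0,0],"grip":0.012}])

```text
time_s: 6.3
tool_pos: [0.5283, 0.0396, 0.0913]
tcp_rot: [[-1.0, 0.024, 0.001], [0.024, 1.0, 0.0], [-0.001, 0.0, -1.0]]
ft_force: [-0.1, 0.3, -1.3]
opening: 0.0173
```

Emit:
move_arm(motion=[{"slide":[0,0,0.005],"turn":[0,0,0],"grip":0.012},{"slide":[0,0,0.01],"turn":[0,0,0],"grip":0.012},{"slide":[0,0,0.014],"turn":[0,0,0],"grip":0.012},{"slide":[0,0,0.017],"turn":[0,0,0],"grip":0.012},{"slide":[0,0,0.019],"turn":[0,0,0],"grip":0.012},{"slide":[0,0,0.02],"turn":[0,0,0],"grip":0.012},{"slide":[0,0,0.02],"turn":[0,0,0],"grip":0.012}])

```text
time_s: 7.18
tool_pos: [0.5283, 0.0397, 0.0714]
tcp_rot: [[-1.0, 0.024, 0.001], [0.024, 1.0, 0.0], [-0.001, 0.0, -1.0]]
ft_force: [-0.3, 0.1, -1.7]
opening: 0.0176
```

Emit:
move_arm(motion=[{"slide":[0,0,0.001],"turn":[0,0,0],"grip":0.012},{"slide":[0,0,0.001],"turn":[0,0,0],"grip":0.045},{"slide":[0,0,0.001],"turn":[0,0,0],"grip":0.045},{"slide":[0,0,0.001],"turn":[0,0,0],"grip":0.045},{"slide":[0,0,0.001],"turn":[0,0,0],"grip":0.045},{"slide":[0,0,-0.02],"turn":[0,0,0],"grip":0.045},{"slide":[0,0,-0.05],"turn":[0,0,0],"grip":0.045},{"slide":[0,0,-0.09],"turn":[0,0,0],"grip":0.06},{"slide":[0,0,-0.13],"turn":[0,0,0],"grip":0.06},{"slide":[0,0,-0.17],"turn":[0,0,0],"grip":0.06}])

```text
time_s: 8.43
tool_pos: [0.528, 0.0396, 0.2427]
tcp_rot: [[-1.0, 0.024, 0.001], [0.024, 1.0, 0.0], [-0.001, 0.0, -1.0]]
ft_force: [0.9, 0.4, 0.6]
opening: 0.0602
```

```bash
python3 - <<'E'
from h import *
to("pregauge",[.5353,-.2955,.23],down(-.08))
E
```

```text
pregauge slide [-0.0152, -0.3348, 0.0126] turn [0.0004, 0.0009, 0.0564] dist 0.335 F [0.86 0.41 0.64] op 0.0602 t 8.425
```

Emit:
move_arm(motion=[{"slide":[-0.001,-0.03,0],"turn":[0,0,0.006],"grip":0.06},{"slide":[-0.004,-0.08,0],"turn":[0,0,0.015],"grip":0.06},{"slide":[-0.006,-0.13,0.005],"turn":[0,0,0.025],"grip":0.06},{"slide":[-0.008,-0.19,0.007],"turn":[0,0,0.035],"grip":0.06},{"slide":[-0.011,-0.25,0.01],"turn":[0,0,0.045],"grip":0.06},{"slide":[-0.014,-0.3,0.012],"turn":[0,0,0.053],"grip":0.06},{"slide":[-0.015,-0.33,0.0126],"turn":[0,0,0.056],"grip":0.06},{"slide":[-0.0152,-0.335,0.0126],"turn":[0,0,0.056],"grip":0.06},{"slide":[-0.0152,-0.335,0.0126],"turn":[0,0,0.056],"grip":0.06},{"slide":[-0.0152,-0.335,0.0126],"turn":[0,0,0.056],"grip":0.06}])

```text
time_s: 9.68
tool_pos: [0.5354, -0.2948, 0.2302]
tcp_rot: [[-0.997, 0.079, 0.001], [0.079, 0.997, 0.0], [-0.001, 0.0, -1.0]]
ft_force: [1.1, -0.3, -1.5]
opening: 0.0601
```

```bash
python3 - <<'E'
from h import *
from cell import get_image
s=get_image("scene")[:,:,::-1];t=get_image("top")[:,:,::-1]
cv2.imwrite("pics/s4raw.png",s);cv2.imwrite("pics/t4raw.png",t)
C=np.zeros((560,800,3),np.uint8)
C[:280,:400]=cv2.resize(t[150:206,205:285],None,fx=5,fy=5,interpolation=3)   # y150..236
C[:280,400:]=cv2.resize(t[176:232,205:285],None,fx=5,fy=5,interpolation=3)
C[280:,:400]=cv2.resize(s[175:231,285:365],None,fx=5,fy=5,interpolation=3)
C[280:,400:]=cv2.resize(s[230:300,150:250],None,fx=4,fy=4,interpolation=3)
cv2.imwrite("pics/g4.png",C)
to("grasp",[.5353,-.2955,.09],down(-.08))
E
```

```text
grasp slide [0.0004, -0.0008, 0.1403] turn [0.0004, 0.0014, 0.0017] dist 0.14 F [-0.05 -0.48  0.75] op 0.06 t 9.775
```

View pics/g4.png

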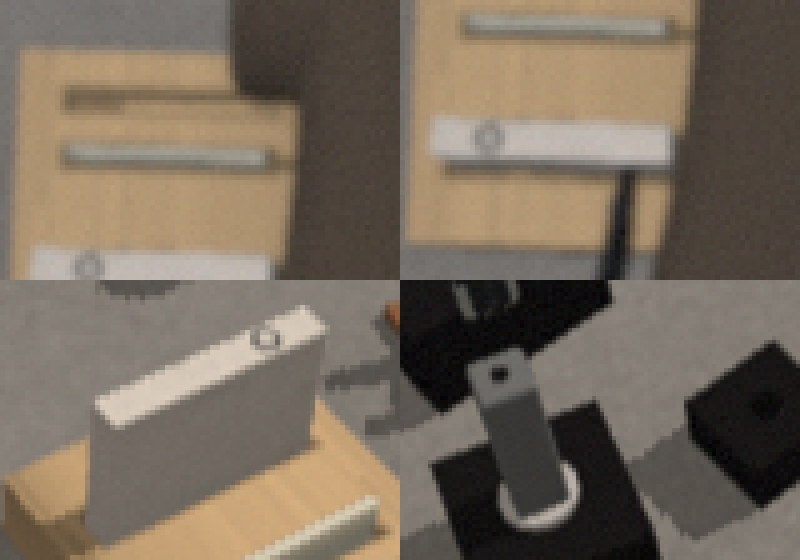

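The divider is seated upright with the ring mark at (488,138) in the top crop and (266,338) in the scene crop. The gauge is still in its stand. I'll fit the mark and descend onto the gauge.

```bash
python3 - <<'E'
from h import *
t=lambda X:px(X,(400,0),5,(205,176)); s=lambda X:px(X,(0,280),5,(285,175))
def m(p): return {'a':yawT([[.009,.055,0],[.009,-.055,0],[-.009,-.055,0],[-.009,.055,0]],p[0],p[1],p[2],p[3]),'m':yawT([[0,.028,0]],*p)}
ot=[("top",'a',t([(430,117),(672,127),(671,164),(430,156)])),("top",'m',t([(488,138)]))]
os=[("scene",'a',s([(326,326),(118,428),(92,401),(300,306)])),("scene",'m',s([(266,338)]))]
for n,o in(("both",ot+os),("top",ot),("scene",os)):
    f=fit(n,lambda p:m([p[0],p[1],.11,p[2]]),[.528,.04,-.02],o);print(m([f[0],f[1],.11,f[2]])['m'])
    mk=[x for x in o if x[1]=='m'];q=fit("mark only "+n,lambda p:{'m':np.array([[p[0],p[1],.11]])},[.53,.07],mk)
fit("z free",m,[.528,.04,.11,-.02],ot+os)
E
```

```text
both [ 0.5299  0.0391 -0.0211] res [0.1, 0.3, 0.5, 0.5, 0.5, 0.0, 0.4, 0.4, 0.0, 0.3, 0.4, 0.8, 0.9, 0.4, 0.6, 0.3, 0.5, 0.3, 0.3, 0.5]
[[0.53048776 0.06713956 0.11      ]]
mark only both [0.5307 0.0677] res [0.3, 0.2, 0.1, 0.5]
top [ 0.5301  0.0385 -0.0325] res [0.3, 0.0, 0.1, 0.3, 0.3, 0.2, 0.1, 0.0, 0.3, 0.1]
[[0.53099951 0.06650369 0.11      ]]
mark only top [0.5313 0.0671] res [0.0, 0.0]
scene [ 0.5293  0.0402 -0.003 ] res [0.4, 0.1, 0.3, 0.2, 0.1, 0.2, 0.3, 0.9, 0.3, 0.0]
[[0.52935081 0.06819976 0.11      ]]
mark only scene [0.5296 0.0687] res [0.0, 0.0]
z free [ 0.5303  0.0387  0.1115 -0.0196] res [0.0, 0.1, 0.3, 0.7, 0.3, 0.2, 0.3, 0.2, 0.1, 0.1, 0.4, 0.4, 0.9, 0.1, 0.6, 0.0, 0.4, 0.6, 0.3, 0.2]
```

Emit:
move_arm(motion=[{"slide":[0,-0.001,0.03],"turn":[0,0,0],"grip":0.06},{"slide":[0,-0.001,0.07],"turn":[0,0,0],"grip":0.06},{"slide":[0,-0.001,0.11],"turn":[0,0,0],"grip":0.06},{"slide":[0,-0.001,0.13],"turn":[0,0,0],"grip":0.06},{"slide":[0,-0.001,0.14],"turn":[0,0,0],"grip":0.06},{"slide":[0,-0.001,0.14],"turn":[0,0,0],"grip":0.06},{"slide":[0,-0.001,0.14],"turn":[0,0,0],"grip":0.035},{"slide":[0,-0.001,0.14],"turn":[0,0,0],"grip":0.035},{"slide":[0,-0.001,0.14],"turn":[0,0,0],"grip":0.02},{"slide":[0,-0.001,0.14],"turn":[0,0,0],"grip":0.02},{"slide":[0,-0.001,0.14],"turn":[0,0,0],"grip":0.02},{"slide":[0,-0.001,0.14],"turn":[0,0,0],"grip":0.02}], force=40)

```text
time_s: 11.28
tool_pos: [0.5359, -0.2958, 0.0911]
tcp_rot: [[-0.997, 0.078, 0.002], [0.078, 0.997, -0.0], [-0.002, 0.0, -1.0]]
ft_force: [-1.3, 2.4, 6.6]
opening: 0.0257
```

Emit:
move_arm(motion=[{"slide":[0,0,-0.01],"turn":[0,0,0],"grip":0.02},{"slide":[0,0,-0.025],"turn":[0,0,0],"grip":0.02},{"slide":[0,0,-0.05],"turn":[0,0,0],"grip":0.02},{"slide":[0,0,-0.08],"turn":[0,0,0],"grip":0.02},{"slide":[0,0,-0.11],"turn":[0,0,0],"grip":0.02},{"slide":[0,0,-0.13],"turn":[0,0,0],"grip":0.02},{"slide":[0,0,-0.139],"turn":[0,0,0],"grip":0.02},{"slide":[0,0,-0.139],"turn":[0,0,0],"grip":0.02}], force=50)

```text
time_s: 12.28
tool_pos: [0.5357, -0.2958, 0.2306]
tcp_rot: [[-0.997, 0.078, 0.003], [0.078, 0.997, -0.0], [-0.003, 0.0, -1.0]]
ft_force: [0.7, 0.0, -1.2]
opening: 0.0255
```

```bash
python3 - <<'E'
from h import *
to("abovemark",[.5302,.0675,.225],down(-.0245))
E
```

```text
abovemark slide [0.0339, 0.3617, 0.0056] turn [0.0, 0.0032, -0.0536] dist 0.363 F [ 0.66  0.03 -1.15] op 0.0255 t 12.275
```

Emit:
move_arm(motion=[{"slide":[0.003,0.03,0],"turn":[0,0,-0.004],"grip":0.02},{"slide":[0.007,0.075,0.001],"turn":[0,0,-0.012],"grip":0.02},{"slide":[0.012,0.13,0.002],"turn":[0,0.001,-0.02],"grip":0.02},{"slide":[0.017,0.185,0.003],"turn":[0,0.001,-0.028],"grip":0.02},{"slide":[0.022,0.24,0.004],"turn":[0,0.002,-0.036],"grip":0.02},{"slide":[0.027,0.29,0.005],"turn":[0,0.003,-0.043],"grip":0.02},{"slide":[0.031,0.33,0.0056],"turn":[0,0.003,-0.05],"grip":0.02},{"slide":[0.033,0.35,0.0056],"turn":[0,0.003,-0.0536],"grip":0.02},{"slide":[0.0339,0.3617,0.0056],"turn":[0,0.003,-0.0536],"grip":0.02},{"slide":[0.0339,0.3617,0.0056],"turn":[0,0.003,-0.0536],"grip":0.02},{"slide":[0.0339,0.3617,0.0056],"turn":[0,0.003,-0.0536],"grip":0.02}])

```text
time_s: 13.65
tool_pos: [0.5301, 0.0666, 0.2248]
tcp_rot: [[-1.0, 0.026, -0.0], [0.026, 1.0, -0.0], [0.0, -0.0, -1.0]]
ft_force: [-0.3, -1.0, -1.7]
opening: 0.0256
```

```bash
python3 - <<'E'
from h import *
from cell import get_image
s=get_image("scene")[:,:,::-1]
cv2.imwrite("pics/s5raw.png",s)
x0,y0=285,110;c=cv2.resize(s[y0:y0+120,x0:x0+100],None,fx=7,fy=5,interpolation=3)
o=arm.observe();R=np.array(o["tcp_rot"]);p=o["tool_pos"]
P=[p+R@[0,0,.081],[*(p+R@[0,0,.041])],[.5302,.0675,.11]]
print(proj("scene",P).round(1).tolist());
for q in proj("scene",P): cv2.circle(c,(int((q[0]-x0+.5)*7),int((q[1]-y0+.5)*5)),2,(0,0,255),-1)
cv2.imwrite("pics/g5.png",c); to("abovemark",[.5302,.0675,.225],down(-.0245))
E
```

```text
[[338.6, 175.0], [340.7, 160.4], [337.4, 186.5]]
abovemark slide [-0.0, 0.001, -0.0001] turn [-0.0002, 0.0, -0.0012] dist 0.001 F [ 0.02  0.04 -2.05] op 0.0254 t 13.7
```

View pics/g5.png

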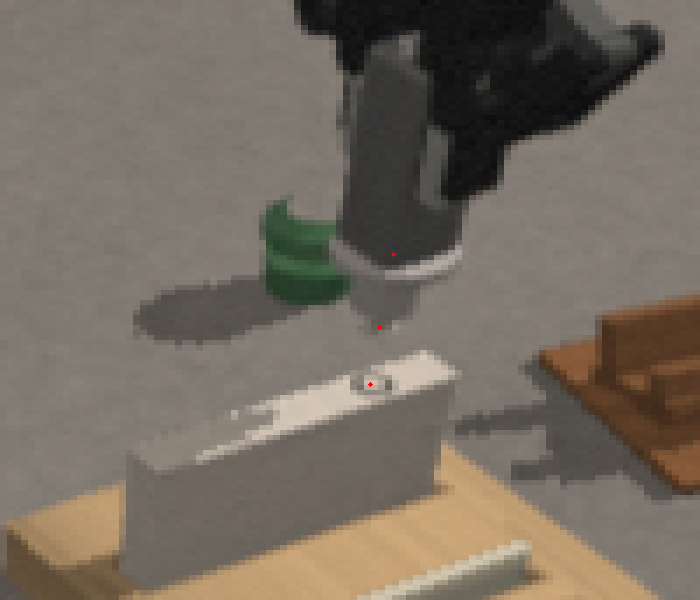

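The tip, at (382,325), is about over the mark at (374,383), and the gauge is upright. I'll descend to about 3 mm above and check again.

Emit:
move_arm(motion=[{"slide":[0,0.001,0.01],"turn":[0,0,0],"grip":0.02},{"slide":[0,0.001,0.02],"turn":[0,0,0],"grip":0.02},{"slide":[0,0.001,0.027],"turn":[0,0,0],"grip":0.02},{"slide":[0,0.001,0.03],"turn":[0,0,0],"grip":0.02},{"slide":[0,0.001,0.03],"turn":[0,0,0],"grip":0.02},{"slide":[0,0.001,0.03],"turn":[0,0,0],"grip":0.02}])

```text
time_s: 14.45
tool_pos: [0.5304, 0.0676, 0.1952]
tcp_rot: [[-1.0, 0.026, 0.0], [0.026, 1.0, -0.0], [-0.0, -0.0, -1.0]]
ft_force: [0.8, 0.6, -0.9]
opening: 0.0256
```

```bash
python3 - <<'E'
from h import *
from cell import get_image
s=get_image("scene")[:,:,::-1];t=get_image("top")[:,:,::-1]
c=cv2.resize(s[155:205,310:365],(560,510),interpolation=3)
d=cv2.resize(t[150:240,200:240],(227,510),interpolation=3)
cv2.imwrite("pics/g6.png",np.hstack([c,d]))
o=arm.observe();print(o["tool_pos"].round(4),np.array(o["ft_force"]).round(2))
for z in(.114,): 
  for q in proj("scene",[o["tool_pos"]+[0,0,-.081],[.5302,.0675,.11],[.5302,.0685,.11]]): print((q-[310,155]+.5)*10.19)
E
```

```text
[0.5304 0.0676 0.1952] [ 0.26  0.46 -0.88]
[287.4108393  311.83937294]
[284.52044194 325.904127  ]
[288.32625737 324.05455858]
```

View pics/g6.png

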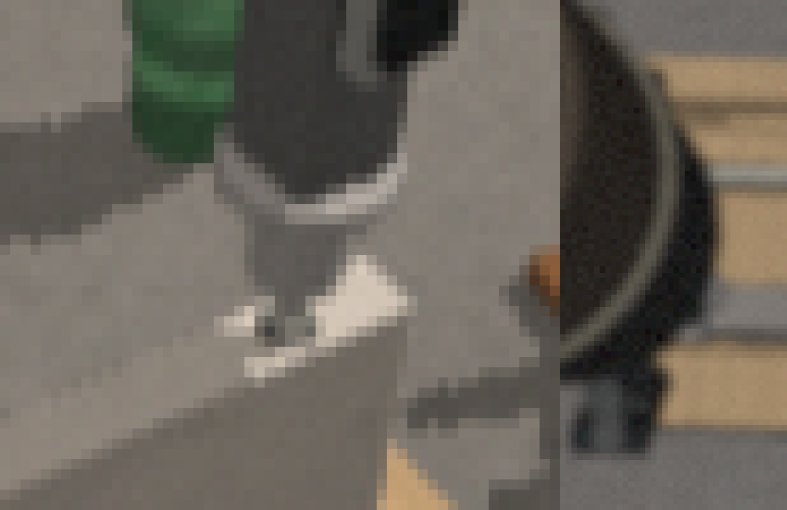

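The nose axis is at about (294,300), and the ring spans x≈258–320, centred near (289,329). They agree to within about 1 mm. Now I'll press slowly.

Emit:
move_arm(motion=[{"slide":[-0.0005,0.0004,0.002],"turn":[0,0,0],"grip":0.02},{"slide":[-0.0005,0.0004,0.004],"turn":[0,0,0],"grip":0.02},{"slide":[-0.0005,0.0004,0.006],"turn":[0,0,0],"grip":0.02},{"slide":[-0.0005,0.0004,0.008],"turn":[0,0,0],"grip":0.02},{"slide":[-0.0005,0.0004,0.009],"turn":[0,0,0],"grip":0.02},{"slide":[-0.0005,0.0004,0.01],"turn":[0,0,0],"grip":0.02},{"slide":[-0.0005,0.0004,0.01],"turn":[0,0,0],"grip":0.02},{"slide":[-0.0005,0.0004,0.01],"turn":[0,0,0],"grip":0.02},{"slide":[-0.0005,0.0004,0.01],"turn":[0,0,0],"grip":0.02}])

```text
time_s: 15.68
tool_pos: [0.531, 0.068, 0.1853]
tcp_rot: [[-1.0, 0.026, 0.001], [0.026, 1.0, 0.0], [-0.001, 0.0, -1.0]]
ft_force: [-0.9, -0.0, 1.3]
opening: 0.0253
```

```bash
python3 - <<'E'
from h import *
from cell import get_image
F=[]
for i in range(20):
    s=get_image("scene")[:,:,::-1];o=arm.observe();F.append(o["ft_force"])
F=np.array(F);print("F mean",F.mean(0).round(2),"std",F.std(0).round(2),o["tool_pos"].round(4),o["tcp_rot"].round(3).tolist(),o["opening"],o["time_s"])
cv2.imwrite("pics/s7raw.png",s)
cv2.imwrite("pics/g7.png",cv2.resize(s[150:210,300:375],(750,600),interpolation=3))
E
```

```text
F mean [0.11 0.53 1.23] std [0.34 0.55 0.46] [0.5309 0.068  0.1852] [[-1.0, 0.026, 0.001], [0.026, 1.0, 0.0], [-0.001, 0.0, -1.0]] 0.02552639744008814 16.675
```

View pics/g7.png

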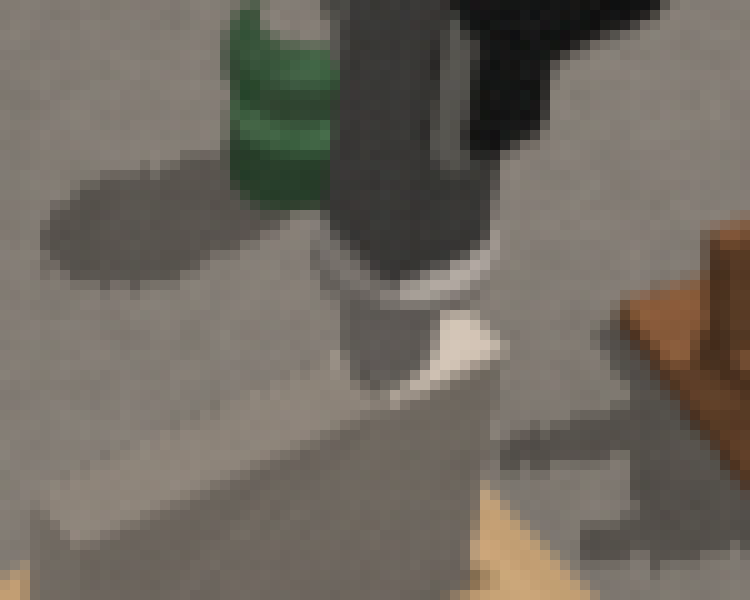

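The gauge stands upright on the mark, and the divider is still seated. Fz went from about -1.3 N (held) to +1.2 N, so the tip is pressed with about 2.5 N, roughly half-way in. Handing in.

```bash
python3 -c "
from cell import job;print(job.sign_off())"
```

```text
the job is handed in; nothing more can be done
None
```

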